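Seat a bearing housing in the stop fixture

TASK

Seat the bearing housing in the stop fixture by pushing, without lifting it off the bench: first push it across the bench until its long side is flat against the fence, then push the sliding stop along the fence so that the housing ends up tight between the fixed end stop and the sliding stop, still flat against the fence. Leave the other things on the bench where they are.

Things in the scene. Friction and masses are not known exactly. Their poses are not given: they have to be found in the camera images.
- housing: the bearing housing to seat: loose grey block, 0.4 to 0.8 kg; foot 60 mm (its x) by 100 mm (its y), 24 mm high, with a middle 60 mm by 64 mm (y) on it, top at 58 mm; round bore along x. Front and back alike. Origin: centre of its underside, z up. Starts clear of the fence on the robot's side, between end stop and sliding stop, at most 0.4 rad from square with its x along the fence's x.
- fixture: the fixed stop fixture: an aluminium bar on the bench (the fence), 30 mm wide and high, 360 mm long, with an end stop fixed at one end, 40 mm high, 30 mm thick along the fence, reaching 60 mm out from the fence towards the robot. Origin on the fence's working face at bench level, 140 mm from the end stop's face. Axes as corner. Stands elsewhere each time.
- corner (a point): inner corner of the fixture at bench level, where the working faces of fence and end stop meet. y runs along the fence from the end stop towards the sliding stop, x through the fence away from the robot, z up. Fence face: plane x = 0, y = -30 to 330 mm. End stop face: plane y = 0. A seated housing has its origin at x = -30, y = 50 mm here, its x along this x.
- stop_face (a point): centre of the working face of the sliding stop, 30 mm in front of the fence, 30 mm above the bench; axes as corner. The stop is a steel block on the fence, 30 mm thick from this face towards +y (push on that outer face), from 1 to 61 mm in front of the fence and 2 to 60 mm high. Its cap over the fence juts 10 mm past the block at both ends, at 31 to 43 mm high.
- stop (a joint): travel of the sliding stop along the fence towards the end stop, m: 0 parked at the far end (face 280 mm from the end stop), up to 0.19; about 0.18 when it touches the seated housing. It slides with about 3 N of friction and stays where it is left.
- hub: bystander: turned steel flange, 60 mm across, 40 mm high; origin at the centre of its underside
- jar: bystander: small glass jar with a black lid, 48 mm across, 62 mm high; origin at the centre of its underside
- wrench: bystander: flat steel wrench lying on the bench behind the fence; origin under its middle, x along it
- screwdriver: bystander: screwdriver lying at the robot's right; origin under it, x along it
- tape: bystander: roll of brown tape lying flat, 100 mm across, 45 mm high; origin at the centre of its underside
- drill: bystander: cordless drill standing on its battery at the robot's left, about 210 mm high; origin at the centre of the battery's underside
Mind the look-alikes: they are no part of the job. Of the things that look like the housing, the smallest one is meant.

How it is judged:
By the outcome, as a careful person would: the job done as asked, in the order asked, and still so for the second after the job is handed in, with the robot touching nothing.
It also fails if it takes over 42 s, if anything falls off the work surface, if the arm or the gripper's body presses on something with over 40 N, if the wrist force passes 120 N, or if a joint passes its speed limit or range.

ROBOT

A 6-joint arm with a two-finger parallel gripper is mounted at the origin on the work surface. World frame = base frame: x ahead of the robot, y to its left, z up, the work surface at z = 0. Lengths are in m, angles in rad, forces in N, time in s.
With the tool pointing down it reaches from about 0.25 to 0.725 m from the base axis. Payload 4 kg.
Tool frame: the origin (TCP) lies between the finger pads; the fingertips stand 11 mm ahead of it and the grasp point (between the pads) lies 8 mm behind it (r.tip_reach is the distance from the TCP to the fingertips, in m); z points along the fingers, y is the line along which they close (so a half turn about z gives the same grasp; the last joint's range is limited). The gripper opens to 85 mm and grips with 20 to 120 N. Pads are 22 mm wide; open, the fingers measure 114 mm over their backs; the gripper's body (76 mm by 85 mm) begins 54 mm behind the grasp point. The pads swing forward as they close: fully open they stand 13 mm farther back than shut.
Start: joints at [1.186, 0.241, 0.005, 1.335, 0, 1.571], TCP at [0.188, 0.463, 0.242] pointing down, gripper open.
Joint ranges: [-2.72, 2.72], [-1.05, 1.87], [-1.09, 1.28], [-1.99, 2.15], [-1.42, 1.44], [-3.14, 3.14]. Speed limits (rad/s): [2.79, 2.79, 3.14, 3.14, 3.14, 3.14].

INTERFACE

Orientations are given as [roll, pitch, yaw] about the fixed x, y, z axes, in that order (R = Rz(yaw) Ry(pitch) Rx(roll)).
In Python, from station import r gives the robot as it stands.
- The arm moves only by the tool drive_tool, never from a script. Its argument "commands" is a list of rows, each a list of 4 numbers: the shift along the tool's x, y, z each as a share of 0.05 m, from -1 to 1, then the turn about the tool's z as a share of 4 degrees, from -1 to 1. In form: [[tx, ty, tz, turn], ...]. A call has 1 to 10 rows; each row shifts and turns the commanded pose from where the row before left it, along the tool's axes as they then stand; what a row does not reach is not made up. A row lasts 1/8 s, in which the tool goes at most 62.5 mm and 10.7 degrees, less where a joint would pass 70% of its speed; a pose out of reach is approached as far as the arm can. A call with a number of a shift or a turn outside -1 to 1 is refused whole. A call with a gripper value outside its range is refused whole. "gripper" is the opening, from -1 (shut) to 1 (fully open), set as the call begins (left out, the last holds). The fingers move at their own pace and stop on an object; the grip force is fixed at half the most. Time passes only in rows, so rows that do not move let the fingers close. It gives the time, the measured TCP pose, the force, the opening and the grip force at its end, in the units of the state.
- r.get_obs(): the state, without advancing time (a new reading comes with each control period).
- r.grab_frame(name): name is "side" or "top"; returns a dict with "color" (384x512x3 uint8, red, green, blue), "K" (3x3 intrinsics, pixels), "pose" (4x4, takes a point from camera to world coordinates). Camera axes: x right, y down, z forward; pixel columns grow to the right and rows downward; lengths in m; the calibration is good to about 2 mm. A picture is of the moment at which its call begins. There is no depth.
- r.finish_job(): hands the job in; it is judged then, once.
Trained networks look in a picture, given as the dict that the camera call returned (one of the last four; its "shot" number tells which), for a name from the list of things; names that differ only in an ending like _2 or _b are one class to them, and where a whole thing is asked for, a point or a joint stands for the part that bears it (a point fixed in the world has none). Each returns a list of dicts, best first, with "confidence" (0 to 1); they miss things now and then, are a little off and sometimes report something else, mostly with a low value. They report only what shows in the picture. A call takes as long as a camera call. They do not tell look-alikes from the thing itself.
- r.silhouettes(target, picture): "mask" (384x512 bool, what is visible of it) and "point" ([row, column] in pixels, amid what is visible of it).
- r.tip_of(target, picture): "point" ([row, column] in pixels: a listed point, or the origin of a listed thing).
The state is a dict: "clock": time; "joints": joint angles; "qd": joint speeds; "tau": joint torques, N m; "tool_pos": TCP position; "tcp_rot": TCP orientation; "contact_force": force on the tool from outside, world axes, zero at the start; "torque": the same for the moment, N m; "gripper_width": finger opening in m; "grasp_force": force on a finger pad.
Only numpy, scipy, OpenCV 4.12 (cv2) and the standard library are available. Lean on these libraries where they do the work, as an engineer would, in place of code of your own. Each camera call takes 0.05 s, during which the arm holds its last target. There are 200 camera calls.

## Working session

There is one attempt and no reset: what is moved stays moved. The work goes in short steps, Python scripts to look and compute and a tool call to move; the robot and the scene stay as the last step left them, time stands still between calls to the robot, and variables do not carry over. Pictures are saved under pics/ and viewed, at most 10 in all, crops included, and the job is handed in when it is done.

Besides the shell and the picture viewer there is one more tool, called after "Call:" as name(argument=value, ...), one argument or row to a line, values as JSON. drive_tool: Moves the arm, as the interface text tells. Its arguments: {"type":"object","properties":{"commands":{"type":"array","items":{"type":"array","items":{"type":"number","minimum":-1,"maximum":1}}},"gripper":{"type":"number"}},"required":["commands"]}

```bash
mkdir -p pics; ls; python3 - <<'E'
from station import r
import cv2,numpy as np
for n in("top","side"):
    f=r.grab_frame(n); cv2.imwrite(f"pics/{n}0.png",f["color"][:,:,::-1])
    print(n,f["K"].round(1).tolist(),f["pose"].round(3).tolist())
    for t in("housing","fixture","stop","hub","jar","tape","drill","screwdriver"):
        print(t,[(np.round(d["point"]).tolist(),round(d["confidence"],2),int(d["mask"].sum())) for d in r.silhouettes(t,f)][:4])
    for t in("corner","stop_face","housing","fixture"):
        print("tip",t,[(np.round(d["point"],1).tolist(),round(d["confidence"],2)) for d in r.tip_of(t,f)][:4])
print(r.get_obs())
E
```

```text
pics
top [[346.5, 0.0, 252.9], [0.0, 346.5, 193.7], [0.0, 0.0, 1.0]] [[0.01, -0.996, 0.088, 0.415], [-1.0, -0.011, -0.002, 0.003], [0.003, -0.088, -0.996, 1.28], [0.0, 0.0, 0.0, 1.0]]
housing [([232.0, 326.0], 0.87, 808), ([249.0, 182.0], 0.86, 898), ([212.0, 276.0], 0.66, 451)]
fixture [([177.0, 267.0], 0.8, 1291)]
stop [([190.0, 233.0], 0.63, 316)]
hub [([187.0, 340.0], 0.57, 238)]
jar [([237.0, 227.0], 0.42, 148)]
tape [([243.0, 130.0], 0.95, 457), ([214.0, 383.0], 0.47, 174)]
drill [([178.0, 106.0], 0.91, 1842)]
screwdriver [([211.0, 382.0], 0.72, 186)]
tip corner [([170.0, 311.0], 0.89)]
tip stop_face [([199.3, 238.8], 0.61)]
tip housing [([231.7, 322.3], 0.93), ([243.7, 186.7], 0.71), ([210.6, 278.5], 0.61), ([198.3, 240.6], 0.5)]
tip fixture [([176.9, 271.3], 0.78)]
side [[362.9, 0.0, 256.2], [0.0, 362.9, 190.5], [0.0, 0.0, 1.0]] [[0.998, -0.039, 0.055, 0.445], [-0.065, -0.748, 0.661, -0.655], [0.015, -0.663, -0.749, 0.796], [0.0, 0.0, 0.0, 1.0]]
housing [([283.0, 222.0], 0.95, 2247), ([140.0, 195.0], 0.94, 1166), ([222.0, 250.0], 0.69, 967), ([69.0, 269.0], 0.46, 2026)]
fixtu
[... 454 characters left out ...]
.63)]
{'clock': 1.3, 'joints': array([1.18600163e+00, 2.40608448e-01, 4.98997052e-03, 1.33522393e+00,
       2.60101314e-05, 1.57079645e+00]), 'qd': array([-1.75003394e-05,  1.59156684e-03,  1.76880709e-04,  5.94470178e-04,
       -1.18499069e-03,  6.59910328e-04]), 'tau': array([-9.20592829e-04, -3.72214687e+01,  2.52692521e+01,  1.37244606e-03,
       -1.02553997e-04, -3.59932756e-06]), 'tool_pos': array([0.18767186, 0.46342699, 0.2422984 ]), 'tcp_rot': array([-3.14154657e+00, -2.60101256e-05,  2.75679783e+00]), 'contact_force': array([-0.04034219, -0.55653633, -0.17973771]), 'torque': array([-0.0032429 ,  0.06115687, -0.01236963]), 'grasp_force': 0.0, 'gripper_width': 0.08497965978171725}
```

```bash
python3 - <<'E'
import cv2
a=cv2.imread("pics/top0.png")[140:290,90:410]; cv2.imwrite("pics/top1.png",cv2.resize(a,None,fx=2.5,fy=2.5,interpolation=2))
a=cv2.imread("pics/side0.png")[40:384,130:400]; cv2.imwrite("pics/side1.png",cv2.resize(a,None,fx=1.7,fy=1.7,interpolation=2))
E
```

```text
(no output)
```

View pics/top1.png

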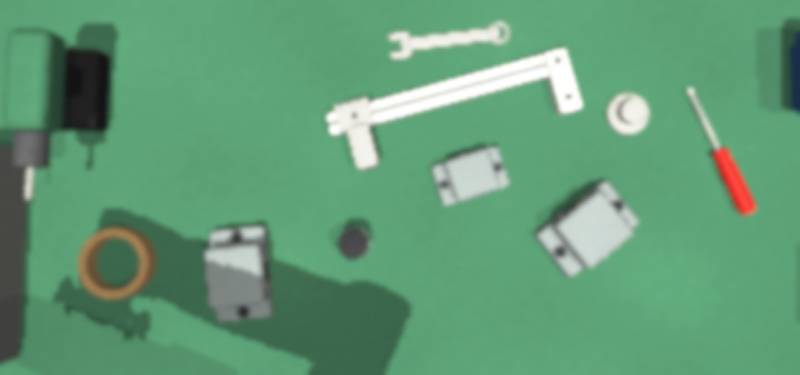

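View pics/side1.png

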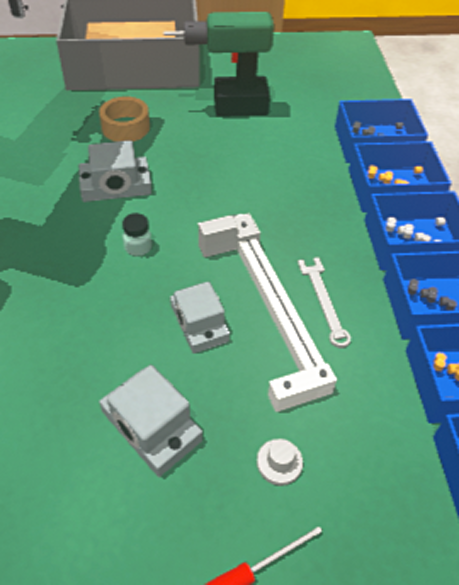

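The top view shows the small housing at about px (277, 212), between the end stop (right, ~(316, 172)) and the sliding stop (left, ~(234, 190)). The larger look-alikes are at (326, 232) and (182, 249). The side view agrees: housing at (250, 222). Next I fit box models to the masks of both views.

```bash
cat >m.py <<'E'
import numpy as np,cv2
from scipy.optimize import minimize
from station import r
S=4
def box(a,b,c,d,e,f): return np.array([[x,y,z] for x in(a,b) for y in(c,d) for z in(e,f)])/1000.
H=[box(-30,30,-50,50,0,24),box(-30,30,-32,32,0,58)]
def FX(s):
    o=-s*1000
    return [box(0,30,-30,330,0,30),box(-60,30,-30,0,0,40),box(-61,-1,280+o,310+o,2,60),box(-1,31,270+o,320+o,31,43)]
def proj(P,f):
    T=np.linalg.inv(f["pose"]); q=P@T[:3,:3].T+T[:3,3]; q=q@f["K"].T; return q[:,:2]/q[:,2:]
def rend(bs,x,y,z,th,f):
    m=np.zeros((384*S,512*S),np.uint8); c,s=np.cos(th),np.sin(th)
    for b in bs:
        P=b@np.array([[c,s,0],[-s,c,0],[0,0,1]])+[x,y,z]
        h=cv2.convexHull(((proj(P,f)+.5)*S).astype(np.float32))
        cv2.fillConvexPoly(m,np.round(h*16).astype(np.int32),1,shift=4)
    return cv2.resize(m.astype(np.float32),(512,384),interpolation=cv2.INTER_AREA)
def cost(mk,obs):
    t=0
    for f,M in obs:
        R=mk(f); t+=1-np.minimum(R,M).sum()/np.maximum(R,M).sum()
    return t
def fit(mk,p0,st,obs):
    best=None
    for k in range(2):
        sim=np.vstack([p0]+[p0+np.eye(len(p0))[i]*st[i] for i in range(len(p0))])
        o=minimize(lambda p:cost(lambda f:mk(p,f),obs),p0,method="Nelder-Mead",options=dict(initial_simplex=sim,xatol=1e-4,fatol=1e-5,maxiter=400)); p0=o.x; st=np.array(st)*.4
    return o.x,o.fun
def fitH(obs,p0,z=False):
    if z: return fit(lambda p,f:rend(H,p[0],p[1],p[3],p[2],f),np.r_[p0,0.],[.01,.01,.1,.01],obs)
    return fit(lambda p,f:rend(H,p[0],p[1],0,p[2],f),np.array(p0),[.01,.01,.1],obs)
def fitF(obs,p0):
    return fit(lambda p,f:rend(FX(p[3]),p[0],p[1],0,p[2],f),np.array(p0),[.01,.01,.05,.01],obs)
def mask(name,f,near,tol=25):
    b=[d for d in r.silhouettes(name,f) if np.hypot(*(np.array(d["point"])-near))<tol]
    return b[0]["mask"].astype(np.float32) if b else None
def ground(rc,f,z):
    d=f["pose"][:3,:3]@np.linalg.inv(f["K"])@[rc[1],rc[0],1]; o=f["pose"][:3,3]; return o+d*(z-o[2])/d[2]
def infix(F,p):
    c,s=np.cos(F[2]),np.sin(F[2]); d=np.array(p[:2])-F[:2]; return np.array([c*d[0]+s*d[1],-s*d[0]+c*d[1]])*1000
E
python3 - <<'E'
from m import *
ft=r.grab_frame("top"); fs=r.grab_frame("side")
c=ground((170,311),ft,0); h=ground((211,277),ft,.03); hs=ground((226,246),fs,0); print("init",c,h,hs)
hm=[(ft,mask("housing",ft,(212,276))),(fs,mask("housing",fs,(222,250)))]
fm=[]
for f,n,m2 in((ft,(177,267),(190,233)),(fs,(219,292),(177,260))):
    M=np.maximum(mask("fixture",f,n),mask("stop",f,m2)); fm.append((f,M))
th=.24
F,e=fitF(fm,[c[0],c[1],th,0.]); print("fixture",F.round(4),e)
for i in(0,1):
    F1,e1=fitF(fm[i:i+1],F); print(" one",F1.round(4),e1)
P,e=fitH(hm,[h[0],h[1],th+.1]); print("H",P.round(4),e)
print("Hz",fitH(hm,P,True))
for i in(0,1): print(" one",fitH(hm[i:i+1],P))
print("in fix mm",infix(F,P),"dyaw",P[2]-F[2])
for n,rc,z in(("jar",(237,227),.06),("hub",(187,340),.04),("big",(232,326),.03)):
    p=ground(rc,ft,z); print(n,p,infix(F,p))
np.save("F.npy",F); print(r.get_obs()["clock"])
E
```

```text
init [ 0.6200386 -0.2164697  0.       ] [ 0.46456136 -0.08798987  0.03      ] [ 0.46696083 -0.07872416  0.        ]
fixture [ 0.618  -0.2047  0.2745  0.0052] 0.244223952293396
 one [ 0.6193 -0.2044  0.2734  0.0044] 0.1531580090522766
 one [ 0.6175 -0.2046  0.2789  0.0056] 0.08143085241317749
H [ 0.4691 -0.0895  0.3058] 0.14318281412124634
Hz (array([ 0.46940895, -0.08859144,  0.30880549, -0.00376927]), np.float64(0.13138806819915771))
 one (array([ 0.46987971, -0.08882743,  0.32228945]), np.float64(0.07657366991043091))
 one (array([ 0.46823865, -0.09038618,  0.31083021]), np.float64(0.04883354902267456))
in fix mm [-112.08483624  151.28346207] dyaw 0.03128257750096469
jar [0.37074167 0.08856656 0.06      ] [-158.46924292  349.32868784]
hub [ 0.55292165 -0.31382946  0.04      ] [-92.18002768 -87.38385824]
big [ 0.39107562 -0.2641634   0.03      ] [-234.50509991    4.29180986]
1.7
```

Call:
drive_tool(
  commands=[
    [0,0,0,1],
    [0,0,0,1],
    [0,0,0,1],
    [0,0,0,1],
    [0,0,0,1],
    [0,0,0,1],
    [0,0,0,1],
    [0,0,0,1],
    [0,0,0,1],
    [0,0,0,1],
  ],
  gripper=0.06,
)

```text
clock: 2.95
tool_pos: [0.1877, 0.4634, 0.2423]
tcp_rot: [3.142, 0.0, 2.056]
contact_force: [0.1, -0.5, 0.3]
gripper_width: 0.0452
grasp_force: 0.0
```

Call:
drive_tool(
  commands=[
    [0,0,0,1],
    [0,0,0,1],
    [0,0,0,1],
    [0,0,0,1],
    [0,0,0,1],
    [0,0,0,1],
    [0,0,0,1],
    [0,0,0,1],
    [0,0,0,1],
    [0,0,0,1],
  ],
)

```text
clock: 4.2
tool_pos: [0.1877, 0.4634, 0.2423]
tcp_rot: [3.142, 0.0, 1.358]
contact_force: [-0.6, -0.5, -0.8]
gripper_width: 0.0456
grasp_force: 0.0
```

Call:
drive_tool(
  commands=[
    [0,0,0,1],
    [0,0,0,1],
    [0,0,0,1],
    [0,0,0,1],
    [0,0,0,1],
    [0,0,0,1],
    [0,0,0,1],
    [0,0,0,1],
    [0,0,0,1],
    [0,0,0,1],
  ],
)

```text
clock: 5.45
tool_pos: [0.302, 0.3894, 0.2424]
tcp_rot: [-3.036, 0.026, 0.85]
contact_force: [-0.0, -0.2, 0.0]
gripper_width: 0.045
grasp_force: 0.0
```

Call:
drive_tool(
  commands=[
    [0,0,0,1],
    [0,0,0,1],
    [0,0,0,1],
    [0,0,0,1],
    [0,0,0,1],
    [0,0,0,0.55],
    [0,0,0,0],
  ],
)

```text
clock: 6.32
tool_pos: [0.366, 0.314, 0.2424]
tcp_rot: [-2.969, 0.078, 0.606]
contact_force: [0.8, -0.1, -0.2]
gripper_width: 0.045
grasp_force: 0.0
```

```bash
cat >w.py <<'E'
from m import *
import sys
F=np.load("F.npy"); o=r.get_obs()
def tool():
    o=r.get_obs(); yaw=o["tcp_rot"][2]; print("t",round(o["clock"],2),"fix mm",infix(F,o["tool_pos"]).round(1),"z",o["tool_pos"][2].round(4),"yaw-F",round(yaw-F[2],4),"w",o["gripper_width"].round(4),"f",o["contact_force"].round(1))
    return yaw
def to(x,y):
    yaw=tool(); c,s=np.cos(F[2]),np.sin(F[2]); g=F[:2]+np.array([c*x-s*y,s*x+c*y])/1000
    d=g-r.get_obs()["tool_pos"][:2]
    print("tool x,y units of .05:",((np.cos(yaw)*d[0]+np.sin(yaw)*d[1])/.05).round(3),((np.sin(yaw)*d[0]-np.cos(yaw)*d[1])/.05).round(3))
if __name__=="__main__":
    to(float(sys.argv[1]),float(sys.argv[2]))
E
python3 w.py -185 151; python3 -c "
from station import r; print(r.tip_reach)"
```

```text
0.011Traceback (most recent call last):
  File "w.py", line 12, in <module>
    to(float(sys.argv[1]),float(sys.argv[2]))
    ~~^^^^^^^^^^^^^^^^^^^^^^^^^^^^^^^^^^^^^^^
  File "w.py", line 8, in to
    yaw=tool(); c,s=np.cos(F[2]),np.sin(F[2]); g=F[:2]+np.array([c*x-s*y,s*x+c*y])/1000
  File "w.py", line 5, in tool
    o=r.get_obs(); yaw=o["tcp_rot"][2]; print("t",round(o["clock"],2),"fix mm",infix(F,o["tool_pos"]).round(1),"z",o["tool_pos"][2].round(4),"yaw-F",round(yaw-F[2],4),"w",o["gripper_width"].round(4),"f",o["contact_force"].round(1))
                                                                                                                                                                           ^^^^^^^^^^^^^^^^^^^^^^^^
AttributeError: 'float' object has no attribute 'round'
```

```bash
sed -i 's/o\["gripper_width"\].round(4)/round(o["gripper_width"],4)/' w.py; python3 w.py -185 151; python3 -c "
from station import r; o=r.get_obs(); print(o['joints'],o['tool_pos'],o['tcp_rot'],o['qd'])"
```

```text
t 6.33 fix mm [-102.   567.6] z 0.2424 yaw-F 0.3314 w 0.045 f [ 0.8 -0.1 -0.2]
tool x,y units of .05: -4.281 7.338
[0.60484853 0.2626171  0.01987902 1.40596805 0.17229958 3.14055185] [0.36598467 0.31396174 0.24238774] [-2.96921312  0.07773132  0.60587703] [ 0.02492214 -0.00194416 -0.0010714  -0.00185313  0.0067554  -0.00092713]
```

Call:
drive_tool(
  commands=[
    [0,0.8,0,0],
    [0,0.8,0,0],
    [0,0.8,0,0],
    [0,0.8,0,0],
    [0,0,0,0],
  ],
)

```text
clock: 6.95
tool_pos: [0.4544, 0.1826, 0.2144]
tcp_rot: [-2.969, 0.079, 0.605]
contact_force: [-0.0, 0.3, 0.5]
gripper_width: 0.0452
grasp_force: 0.0
```

```bash
python3 w.py -185 151; python3 -c "
from station import r; o=r.get_obs(); print(o['joints'],o['tool_pos'],o['tcp_rot'],o['qd'])"
```

```text
t 6.95 fix mm [-52.4 417.2] z 0.2144 yaw-F 0.3302 w 0.0452 f [-0.   0.3  0.5]
tool x,y units of .05: -4.235 4.176
[0.29829986 0.33132841 0.03953513 1.40610467 0.14068682 2.83298689] [0.45444225 0.18263966 0.21438249] [-2.96918827  0.07860572  0.60473436] [ 0.0467259  -0.01782087 -0.00670346  0.01000896  0.02427524  0.01841912]
```

```bash
cat >>w.py <<'E'
from scipy.spatial.transform import Rotation as Ro
E
cat >g.py <<'E'
# world target -> tool units ; usage: g.py x y z (world m) or g.py f x y z (fixture mm, z m)
import sys; from w import *
from scipy.spatial.transform import Rotation as Ro
a=sys.argv[1:]; fix=a[0]=="f"; a=np.array(a[fix:],float)
o=r.get_obs(); R=Ro.from_euler("xyz",o["tcp_rot"]).as_matrix(); tool()
if fix: c,s=np.cos(F[2]),np.sin(F[2]); a=np.r_[F[:2]+np.array([c*a[0]-s*a[1],s*a[0]+c*a[1]])/1000,a[2]]
print("units",(R.T@(a-o["tool_pos"])/.05).round(3),"toolz",R[:,2].round(3),"joints",o["joints"].round(3), "toolx az-F",round(np.arctan2(R[1,0],R[0,0])-F[2],3))
E
python3 g.py .513 -.311 .215
```

```text
t 6.95 fix mm [-52.4 417.2] z 0.2144 yaw-F 0.3302 w 0.0452 f [-0.   0.3  0.5]
units [-4.636  8.718 -1.16 ] toolz [-0.161  0.097 -0.982] joints [0.298 0.331 0.04  1.406 0.141 2.833] toolx az-F 0.33
```

Call:
drive_tool(
  commands=[
    [-0.46,0.87,-0.12,0],
    [-0.46,0.87,-0.12,0],
    [-0.46,0.87,-0.12,0],
    [-0.46,0.87,-0.12,0],
    [-0.46,0.87,-0.12,0],
    [-0.46,0.87,-0.12,0],
    [-0.46,0.87,-0.12,0],
    [-0.46,0.87,-0.12,0],
    [-0.46,0.87,-0.12,0],
    [-0.46,0.87,-0.12,0],
  ],
)

```text
clock: 8.2
tool_pos: [0.5159, -0.308, 0.2179]
tcp_rot: [-2.97, 0.077, 0.61]
contact_force: [0.5, -0.2, -0.4]
gripper_width: 0.0449
grasp_force: 0.0
```

```bash
python3 g.py .684 -.415 .215
```

```text
t 8.2 fix mm [-126.2  -71.7] z 0.2179 yaw-F 0.3351 w 0.0449 f [ 0.5 -0.2 -0.4]
units [ 1.531  3.615 -0.688] toolz [-0.16   0.097 -0.982] joints [-5.39e-01  6.16e-01  4.97e-01  1.64e+00  1.00e-03  2.00e+00] toolx az-F 0.335
```

Call:
drive_tool(
  commands=[
    [0.3,0.72,-0.14,0],
    [0.3,0.72,-0.14,0],
    [0.3,0.72,-0.14,0],
    [0.3,0.72,-0.14,0],
    [0.2,0.48,-0.09,0],
  ],
)

```text
clock: 8.82
tool_pos: [0.6357, -0.3852, 0.1956]
tcp_rot: [-2.996, 0.065, 0.608]
contact_force: [0.8, 1.0, -0.9]
gripper_width: 0.0452
grasp_force: 0.0
```

```bash
python3 g.py .727 -.441 .215
```

```text
t 8.82 fix mm [ -31.8 -178.5] z 0.1956 yaw-F 0.3331 w 0.0452 f [ 0.8  1.  -0.9]
units [ 0.834  1.874 -0.724] toolz [-0.136  0.083 -0.987] joints [-0.545  1.044  1.271  1.958 -0.     1.994] toolx az-F 0.333
```

Reaching past the limit removes the tilt, so I continue.

Call:
drive_tool(
  commands=[
    [0.3,0.7,-0.3,0],
    [0.3,0.7,-0.3,0],
    [0.3,0.7,-0.3,0],
    [0.3,0.7,-0.3,0],
  ],
)

```text
clock: 9.32
tool_pos: [0.6743, -0.4139, 0.1964]
tcp_rot: [-3.113, 0.014, 0.601]
contact_force: [-0.5, 0.2, 0.4]
gripper_width: 0.0454
grasp_force: 0.0
```

```bash
python3 g.py .76 -.461 .215
```

```text
t 9.32 fix mm [  -2.5 -216.6] z 0.1964 yaw-F 0.3265 w 0.0454 f [-0.5  0.2  0.4]
units [ 0.875  1.735 -0.434] toolz [-0.028  0.016 -0.999] joints [-5.500e-01  1.039e+00  1.275e+00  1.839e+00 -1.000e-03  1.991e+00] toolx az-F 0.327
```

Call:
drive_tool(
  commands=[
    [0.28,0.65,-0.2,0],
  ],
)

```text
clock: 9.45
tool_pos: [0.6835, -0.4201, 0.1941]
tcp_rot: [-3.136, 0.004, 0.601]
contact_force: [0.2, -0.2, -0.2]
gripper_width: 0.0457
grasp_force: 0.0
```

```bash
python3 g.py f -185 151 .196
```

```text
t 9.45 fix mm [   4.7 -225. ] z 0.1941 yaw-F 0.3263 w 0.0457 f [ 0.2 -0.2 -0.2]
units [-1.183 -8.34   0.012] toolz [-0.006  0.003 -1.   ] joints [-5.510e-01  1.042e+00  1.275e+00  1.811e+00 -1.000e-03  1.990e+00] toolx az-F 0.326
```

Call:
drive_tool(
  commands=[
    [-0.13,-0.93,0,0],
    [-0.13,-0.93,0,0],
    [-0.13,-0.93,0,0],
    [-0.13,-0.93,0,0],
    [-0.13,-0.93,0,0],
    [-0.13,-0.93,0,0],
    [-0.13,-0.93,0,0],
    [-0.13,-0.93,0,0],
    [-0.13,-0.93,0,0],
  ],
)

```text
clock: 10.58
tool_pos: [0.4102, -0.119, 0.1986]
tcp_rot: [-3.134, 0.004, 0.601]
contact_force: [-0.2, 0.4, 0.2]
gripper_width: 0.0453
grasp_force: 0.0
```

Call:
drive_tool(
  commands=[
    [0,0,0.7,0.94],
    [0,0,0.7,0.94],
    [0,0,0.4,0.93],
    [0,0,0,0.93],
    [0,0,0,0.93],
    [0,0,0,0],
  ],
)

```text
clock: 11.32
tool_pos: [0.4104, -0.1196, 0.1085]
tcp_rot: [-3.135, 0.007, 0.276]
contact_force: [0.2, 0.6, 0.8]
gripper_width: 0.0455
grasp_force: 0.0
```

```bash
python3 g.py f -185 151 .019
```

```text
t 11.32 fix mm [-176.7  138.2] z 0.1085 yaw-F 0.0011 w 0.0455 f [0.2 0.6 0.8]
units [-0.154 -0.244  1.792] toolz [-0.008  0.004 -1.   ] joints [-2.850e-01  2.190e-01 -3.980e-01  9.630e-01  2.000e-03  2.581e+00] toolx az-F 0.001
```

Call:
drive_tool(
  commands=[
    [-0.15,-0.24,0.6,0],
    [0,0,0.6,0],
    [0,0,0.45,0],
    [0,0,0.14,0],
  ],
)

```text
clock: 11.82
tool_pos: [0.3979, -0.1093, 0.018]
tcp_rot: [-3.134, 0.009, 0.276]
contact_force: [0.6, 1.0, 0.1]
gripper_width: 0.0455
grasp_force: 0.0
```

Call:
drive_tool(
  commands=[
    [0.3,0,0,0],
    [0.3,0,0,0],
    [0.25,0,0,0],
    [0.25,0,0,0],
    [0.25,0,0,0],
    [0.25,0,0,0],
    [0.2,0,0,0],
    [0.15,0,0,0],
    [0,0,0,0],
  ],
)

```text
clock: 12.95
tool_pos: [0.4939, -0.0827, 0.0182]
tcp_rot: [-3.135, 0.006, 0.275]
contact_force: [-0.2, -1.0, 0.6]
gripper_width: 0.0453
grasp_force: 0.0
```

```bash
python3 g.py f -71 151 .019; python3 - <<'E'
from m import *
F=np.load("F.npy"); fs=r.grab_frame("side"); ft=r.grab_frame("top")
for n,f in(("s",fs),("t",ft)):
    for d in r.silhouettes("housing",f): print(n,d["point"],round(d["confidence"],2),int(d["mask"].sum()))
a=fs["color"][130:290,180:360,::-1]; b=ft["color"][150:250,200:350,::-1]
cv2.imwrite("pics/p2.png",np.vstack([cv2.resize(a,(540,300),interpolation=2),cv2.resize(b,(540,300),interpolation=2)]))
E
```

```text
t 12.95 fix mm [-86.3 151.1] z 0.0182 yaw-F 0.0009 w 0.0453 f [-0.2 -1.   0.6]
units [ 0.306  0.001 -0.017] toolz [-0.007  0.005 -1.   ] joints [-0.168  0.463 -0.318  0.797  0.004  2.698] toolx az-F 0.001
s [140.6, 195.7] 0.92 1212
s [285.1, 217.0] 0.75 2248
s [219.4, 279.4] 0.64 669
t [229.9, 328.2] 0.91 821
t [248.4, 181.7] 0.88 932
```

View pics/p2.png

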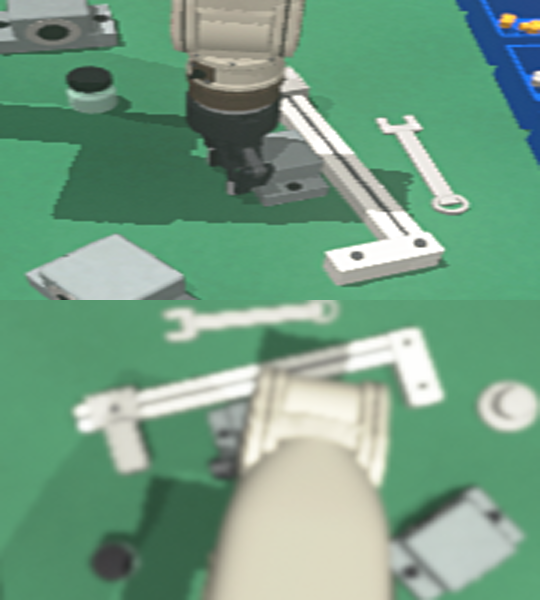

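The housing (side view px ~(279, 219)) is being pushed and is nearly at the fence. I push the last ~15 mm gently and watch the force.

Call:
drive_tool(
  commands=[
    [0.1,0,0,0],
    [0.1,0,0,0],
    [0.06,0,0,0],
    [0,0,0,0],
  ],
)

```text
clock: 13.65
tool_pos: [0.5044, -0.0796, 0.0177]
tcp_rot: [-3.135, 0.009, 0.275]
contact_force: [-3.3, -2.5, 1.9]
gripper_width: 0.045
grasp_force: 0.0
```

Call:
drive_tool(
  commands=[
    [0.04,0,0,0],
    [0,0,0,0],
  ],
)

```text
clock: 13.9
tool_pos: [0.5044, -0.0794, 0.0174]
tcp_rot: [-3.134, 0.013, 0.275]
contact_force: [-8.2, -4.0, 3.3]
gripper_width: 0.0455
grasp_force: 0.0
```

```bash
python3 g.py f -71 151 .019
```

```text
t 13.9 fix mm [-75.3 151.4] z 0.0174 yaw-F 0.0001 w 0.0455 f [-8.2 -4.   3.3]
units [ 0.086  0.007 -0.033] toolz [-0.014  0.003 -1.   ] joints [-1.57e-01  4.84e-01 -2.85e-01  8.17e-01  1.00e-03  2.71e+00] toolx az-F 0.0
```

Call:
drive_tool(
  commands=[
    [0.06,0,0,0],
    [0.06,0,0,0],
    [0,0,0,0],
  ],
)

```text
clock: 14.28
tool_pos: [0.5042, -0.0783, 0.0157]
tcp_rot: [-3.132, 0.024, 0.273]
contact_force: [-16.9, -5.5, 4.5]
gripper_width: 0.045
grasp_force: 0.0
```

```bash
python3 g.py f -120 151 .019; python3 - <<'E'
from m import *
fs=r.grab_frame("side")
cv2.imwrite("pics/p3.png",cv2.resize(fs["color"][160:260,230:350,::-1],None,fx=5,fy=5,interpolation=2))
E
```

```text
t 14.28 fix mm [-75.3 152.5] z 0.0157 yaw-F -0.0015 w 0.045 f [-16.9  -5.5   4.5]
units [-0.896  0.031 -0.045] toolz [-0.026  0.002 -1.   ] joints [-1.530e-01  4.920e-01 -2.750e-01  8.300e-01 -2.000e-03  2.716e+00] toolx az-F -0.002
```

View pics/p3.png

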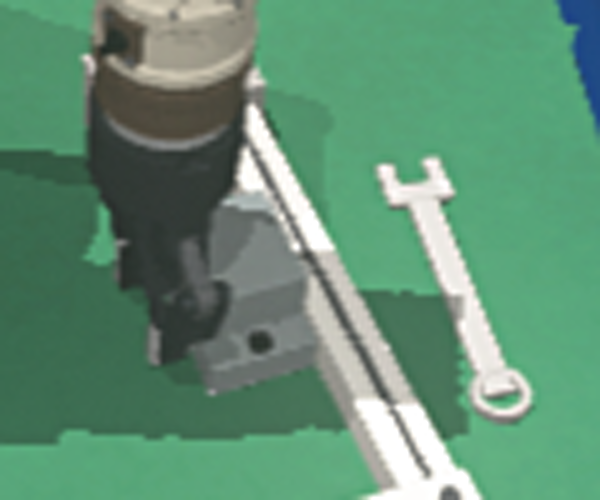

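The picture shows the housing's long side flat on the fence, with about 18 N of push. I back off, lift, and go round to the outer side of the sliding stop.

Call:
drive_tool(
  commands=[
    [-0.15,0,0,0],
    [-0.4,0,0,0],
    [-0.5,0,0,0],
    [0,0,-0.7,0],
    [0,0,-0.9,0],
    [0,0,-0.7,-0.5],
    [0,0,0,0],
  ],
  gripper=0.06,
)

```text
clock: 15.2
tool_pos: [0.4675, -0.0925, 0.1371]
tcp_rot: [-3.139, -0.002, 0.31]
contact_force: [0.6, -0.2, -0.6]
gripper_width: 0.0454
grasp_force: 0.0
```

```bash
python3 g.py f -32 340 .13
```

```text
t 15.2 fix mm [-114.4  148.8] z 0.1371 yaw-F 0.0356 w 0.0454 f [ 0.6 -0.2 -0.6]
units [ 1.784 -3.762  0.157] toolz [ 0.002  0.003 -1.   ] joints [-0.198  0.269 -0.244  1.057  0.004  2.634] toolx az-F 0.036
```

Call:
drive_tool(
  commands=[
    [0.36,-0.75,0,0],
    [0.36,-0.75,0,0],
    [0.36,-0.75,0,0],
    [0.36,-0.75,0,0],
    [0.34,-0.76,0,0],
    [0,0,0,0],
  ],
  gripper=-1,
)

```text
clock: 15.95
tool_pos: [0.4912, 0.117, 0.1331]
tcp_rot: [-3.133, 0.007, 0.314]
contact_force: [0.4, 0.2, 0.5]
gripper_width: 0.0001
grasp_force: 0.0
```

```bash
python3 g.py f -32 340 .03; cat >look.py <<'E'
from w import *
import sys
tool(); ft=r.grab_frame("top"); fs=r.grab_frame("side")
for n,f in(("t",ft),("s",fs)):
    for t in("stop","housing"):
        for d in r.silhouettes(t,f): print(n,t,d["point"],round(d["confidence"],2),int(d["mask"].sum()))
c,s=np.cos(F[2]),np.sin(F[2])
def crop(f,lo,k):
    P=np.array([[c*x-s*y,s*x+c*y,z] for x in(-90,40) for y in(-40,350) for z in(0,60)])/1000+np.r_[F[:2],0]
    q=proj(P,f); a,b=q.min(0).astype(int)-5,q.max(0).astype(int)+5; return cv2.resize(f["color"][a[1]:b[1],a[0]:b[0],::-1],None,fx=k,fy=k,interpolation=2)
A,B=crop(ft,0,4),crop(fs,0,3)
W=max(A.shape[1],B.shape[1]); im=np.zeros((A.shape[0]+B.shape[0],W,3),np.uint8); im[:A.shape[0],:A.shape[1]]=A; im[A.shape[0]:,:B.shape[1]]=B
k=min(1,600/im.shape[0],800/W); cv2.imwrite(f"pics/{sys.argv[1]}.png",cv2.resize(im,None,fx=k,fy=k,interpolation=3))
E
python3 look.py p4
```

```text
t 15.95 fix mm [-34.8 344.1] z 0.1331 yaw-F 0.0398 w 0.0001 f [0.4 0.2 0.5]
units [0.066 0.1   2.061] toolz [-0.009  0.006 -1.   ] joints [ 0.229  0.331 -0.168  1.079  0.008  3.057] toolx az-F 0.04
t 15.95 fix mm [-34.8 344.1] z 0.1331 yaw-F 0.0398 w 0.0001 f [0.4 0.2 0.5]
t stop [189.8, 233.2] 0.48 233
t housing [186.9, 272.1] 0.8 456
t housing [244.7, 174.2] 0.78 254
t housing [232.8, 325.5] 0.76 889
s stop [178.2, 260.5] 0.73 598
s housing [285.9, 218.3] 0.75 2245
s housing [216.2, 276.4] 0.57 977
```

View pics/p4.png

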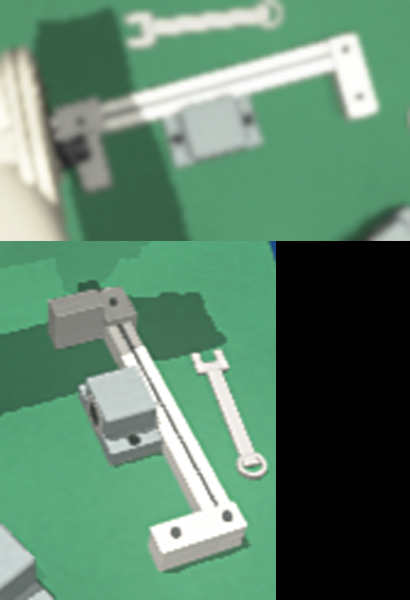

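```bash
cat >hf.py <<'E'
from w import *
ft=r.grab_frame("top"); fs=r.grab_frame("side")
c,s=np.cos(F[2]),np.sin(F[2]); y=float(sys.argv[1]); p=[F[0]+(c*-30-s*y)/1000,F[1]+(s*-30+c*y)/1000,F[2]]
obs=[]
for f in(ft,fs):
    q=proj(np.array([[p[0],p[1],.03]]),f)[0]; M=mask("housing",f,q[::-1],20)
    if M is not None: obs.append((f,M))
for O in [obs]+[[o] for o in obs]:
    P,e=fitH(O,p); print(infix(F,P).round(1),"dyaw",round(P[2]-F[2],3),"err",round(e,3))
E
python3 hf.py 151
```

```text
[-30.5 149.9] dyaw 0.011 err 0.122
[-29.7 150.1] dyaw 0.019 err 0.061
[-31.2 150. ] dyaw 0.011 err 0.054
```

The picture shows the housing flat on the fence (fit: x -30.5, y 150, square) and the stop still parked. Now I descend outside the stop.

Call:
drive_tool(
  commands=[
    [0.06,0.04,0.6,0],
    [0,0,0.6,0],
    [0,0,0.5,0],
    [0,0,0.3,0],
    [0,0,0,0],
  ],
)

```text
clock: 17.08
tool_pos: [0.4924, 0.1133, 0.0332]
tcp_rot: [-3.134, 0.01, 0.31]
contact_force: [0.7, 0.3, -0.8]
gripper_width: 0.0001
grasp_force: 0.0
```

Call:
drive_tool(
  commands=[
    [0,0.2,0,0],
    [-0.01,0.2,0,0],
    [-0.01,0.2,0,0.3],
    [-0.01,0.2,0,0.3],
    [0,0.2,0,0],
    [0,0.2,0,0],
  ],
)

```text
clock: 17.82
tool_pos: [0.5094, 0.0552, 0.0338]
tcp_rot: [-3.134, 0.007, 0.268]
contact_force: [0.6, 3.9, 1.5]
gripper_width: -0.0
grasp_force: 1.8
```

```bash
python3 g.py f -32 215 .032
```

```text
t 17.82 fix mm [-34.  279.7] z 0.0338 yaw-F -0.0064 w -0.0 f [0.6 3.9 1.5]
units [0.049 1.293 0.025] toolz [-0.009  0.005 -1.   ] joints [ 0.105  0.46  -0.271  0.849  0.006  2.978] toolx az-F -0.006
```

Call:
drive_tool(
  commands=[
    [0,0.24,0,0],
    [0,0.24,0,0],
    [0,0.2,0,0],
    [0,0.2,0,0],
    [0,0.2,0,0],
    [0,0.2,0,0],
    [0,0.2,0,0],
    [0,0.2,0,0],
    [0,0.2,0,0],
    [0,0.2,0,0],
  ],
)

```text
clock: 19.08
tool_pos: [0.5376, -0.0436, 0.0335]
tcp_rot: [-3.132, 0.005, 0.269]
contact_force: [2.1, 9.1, 5.6]
gripper_width: -0.0001
grasp_force: 4.5
```

```bash
python3 g.py f -32 145 .032; python3 look.py p5
```

```text
t 19.07 fix mm [-33.7 176.9] z 0.0335 yaw-F -0.005 w -0.0001 f [2.1 9.1 5.6]
units [0.036 0.638 0.024] toolz [-0.007  0.008 -1.   ] joints [-0.085  0.503 -0.196  0.88   0.007  2.787] toolx az-F -0.005
t 19.07 fix mm [-33.7 176.9] z 0.0335 yaw-F -0.005 w -0.0001 f [2.1 9.1 5.6]
t housing [247.4, 183.6] 0.87 828
t housing [183.9, 295.2] 0.7 198
t housing [234.1, 326.1] 0.69 900
s stop [210.9, 282.4] 0.95 629
s housing [234.3, 290.5] 0.97 1022
s housing [285.9, 219.3] 0.92 2239
s housing [140.0, 196.8] 0.73 1142
```

View pics/p5.png

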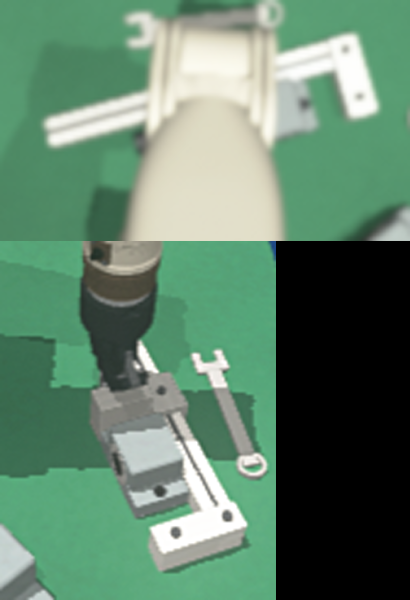

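The stop is now carrying the housing (side px (290, 234)) squarely along the fence towards the end stop. I go slower for the last part.

Call:
drive_tool(
  commands=[
    [0,0.12,0,0],
    [0,0.12,0,0],
    [0,0.12,0,0],
    [0,0.1,0,0],
    [0,0,0,0],
  ],
)

```text
clock: 20.0
tool_pos: [0.5432, -0.0663, 0.0333]
tcp_rot: [-3.134, 0.006, 0.269]
contact_force: [3.3, 5.2, 6.2]
gripper_width: -0.0002
grasp_force: 4.1
```

```bash
python3 g.py f -32 145 .032; python3 hf.py 53
```

```text
t 20.0 fix mm [-34.4 153.5] z 0.0333 yaw-F -0.0059 w -0.0002 f [3.3 5.2 6.2]
units [0.049 0.171 0.024] toolz [-0.008  0.006 -1.   ] joints [-0.124  0.516 -0.173  0.891  0.005  2.749] toolx az-F -0.006
[-30.3  61.8] dyaw 0.0 err 0.822
[-41.9  47.9] dyaw 0.422 err 0.72
[-29.9  62.9] dyaw -0.007 err 0.084
```

Call:
drive_tool(
  commands=[
    [0,0.08,0,0],
    [0,0.08,0,0],
    [0,0.05,0,0],
    [0,0,0,0],
  ],
)

```text
clock: 20.7
tool_pos: [0.5459, -0.0759, 0.0333]
tcp_rot: [-3.133, 0.006, 0.269]
contact_force: [2.8, 6.9, 6.7]
gripper_width: 0.0
grasp_force: 4.7
```

Call:
drive_tool(
  commands=[
    [0,0.05,0,0],
    [0,0,0,0],
  ],
)

```text
clock: 20.95
tool_pos: [0.5463, -0.0771, 0.0333]
tcp_rot: [-3.13, 0.006, 0.27]
contact_force: [1.7, 8.9, 8.0]
gripper_width: 0.0001
grasp_force: 6.6
```

```bash
python3 g.py f -32 141 .032
```

```text
t 20.95 fix mm [-34.4 142.3] z 0.0333 yaw-F -0.0046 w 0.0001 f [1.7 8.9 8. ]
units [0.047 0.026 0.026] toolz [-0.009  0.009 -1.   ] joints [-0.144  0.524 -0.158  0.898  0.008  2.727] toolx az-F -0.005
```

Call:
drive_tool(
  commands=[
    [0,0.05,0,0],
    [0,0,0,0],
  ],
)

```text
clock: 21.2
tool_pos: [0.5463, -0.0771, 0.0334]
tcp_rot: [-3.126, 0.006, 0.272]
contact_force: [-0.2, 16.1, 10.1]
gripper_width: 0.0001
grasp_force: 10.0
```

Call:
drive_tool(
  commands=[
    [0,0.06,0,0],
    [0,0,0,0],
  ],
)

```text
clock: 21.45
tool_pos: [0.5462, -0.0771, 0.0334]
tcp_rot: [-3.12, 0.006, 0.274]
contact_force: [-2.0, 24.3, 12.9]
gripper_width: 0.0001
grasp_force: 13.9
```

```bash
python3 g.py f -32 141 .032
```

```text
t 21.45 fix mm [-34.4 142.3] z 0.0334 yaw-F -0.0008 w 0.0001 f [-2.  24.3 12.9]
units [0.049 0.027 0.028] toolz [-0.011  0.02  -1.   ] joints [-0.15   0.526 -0.154  0.905  0.018  2.718] toolx az-F -0.001
```

It is tight: the force is at 25 N with no motion. I back off, lift and check.

Call:
drive_tool(
  commands=[
    [0,-0.1,0,0],
    [0,-0.3,0,0],
    [0,-0.6,0,0],
    [0,0,-0.8,0],
    [0,0,-0.9,0],
    [0,-0.8,-0.5,0],
    [0,-0.8,0,0],
    [-0.3,-0.7,0,0],
    [0,0,0,0],
  ],
)

```text
clock: 22.58
tool_pos: [0.4868, 0.0707, 0.1425]
tcp_rot: [-3.135, 0.014, 0.271]
contact_force: [-0.0, -0.2, -0.5]
gripper_width: 0.0
grasp_force: 0.0
```

```bash
python3 look.py p6; python3 hf.py 50; python3 - <<'E'
from w import *
obs=[]
for v in("top","side"):
    f=r.grab_frame(v); c,s=np.cos(F[2]),np.sin(F[2])
    B=[box(-61,-1,280,310,2,60),box(-1,31,270,320,31,43)]
    q=proj(np.array([[F[0]+(c*-20-s*115)/1000,F[1]+(s*-20+c*115)/1000,.04]]),f)[0]
    M=mask("stop",f,q[::-1],20)
    if M is None: print(v,"no stop"); continue
    best=min(np.arange(.16,.19,.0005),key=lambda t:cost(lambda g:rend([b-[0,t,0] for b in B],F[0],F[1],0,F[2],g),[(f,M)])); print(v,"stop travel",best)
E
```

```text
t 22.57 fix mm [-51.5 300.7] z 0.1425 yaw-F -0.0038 w 0.0 f [-0.  -0.2 -0.5]
t stop [181.1, 278.5] 0.71 300
t housing [228.5, 325.8] 0.82 854
t housing [244.9, 180.8] 0.78 834
t housing [179.0, 299.7] 0.63 451
s stop [222.3, 286.3] 0.91 693
s housing [241.7, 294.8] 0.97 927
s housing [139.6, 199.6] 0.94 1202
s housing [285.2, 219.8] 0.76 2196
[-30.   48.9] dyaw 0.009 err 0.289
[-29.3  46.5] dyaw 0.018 err 0.105
[-30.7  50.8] dyaw 0.001 err 0.167
top stop travel 0.18000000000000002
side stop travel 0.18050000000000002
```

View pics/p6.png

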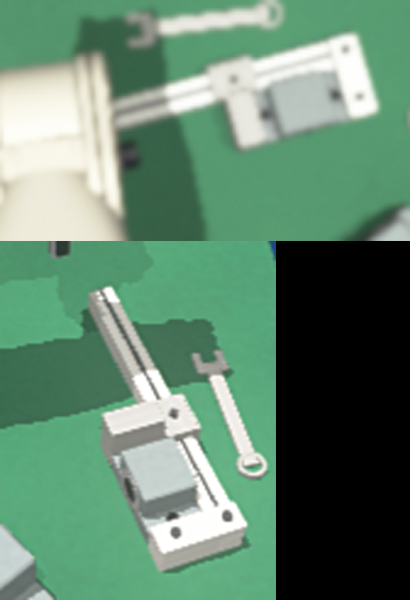

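The housing sits flat on the fence, tight between the end stop and the sliding stop (stop travel 0.180). The fit puts it at (-30, 49) mm, and the gripper is clear of everything.

```bash
python3 -c "
from station import r; print(r.finish_job())"
```

```text
the job is handed in; nothing more can be done
None
```

The housing is seated: by the last camera fit it is flat against the fence and tight between the end stop and the sliding stop (travel about 0.18 m), and I handed the job in at about 23 s of the 42 s allowed.

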